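# Shake-clean the dropped wing nut

### The job

The zinc wing nut has dropped to the bottom of the deep, narrow green canister: reach down inside for it, lift it out and lay it in the parts shaker's well, leaving the canister standing where it is. Shut the steel lid fully over it; then slide the yellow lock tab all the way off the red start button, leave it there, and press the button right down and let it come up again. Do not disturb the rubber post protector, the copper lug or the blue brush.

Things in the scene. Friction and masses are not known exactly. Their poses are not given: they have to be found in the camera images.
- wing_nut: Zinc long-barrel wing nut, loose, about 80 g, standing on the canister's floor, wings across its narrow side (within 0.3 rad). Origin: centre of underside; z up the barrel, x along the wings. Foot 30 mm diameter, 4 mm thick, tapering by 6 mm up to a barrel 18 mm diameter, up to 34 mm; wings 6 mm thick (y), 40 mm across x from 24 mm up, 46 mm across from 33 mm to the top at 46 mm.
- canister: Green painted steel canister, an upright oblong box with open top, loose, 0.9 kg. Origin: centre of its underside; z up, x along its long side. Outside 140 (x) x 74 (y) x 87 mm tall, walls and floor 5 mm (inside 130 x 64 mm, 82 mm deep). The nut stands within 6 mm along x and 4 mm along y of its centre.
- canister_rim (a point): Centre of the canister's mouth, 87 mm above its underside.
- well: Parts shaker, fixed. Origin: centre of the well's underside, on the bench; z up; +x to the lid's hinge side (roughly world left), -y to the control pod (away from the robot). Well: open aluminium box 140 x 140 mm, 55 mm tall, walls and floor 5 mm (inside 130 x 130, 50 deep; the nut may stand or lie). Blue pod 150 (x) x 84 (y) x 32 mm tall, centred at (0, -117 mm) here.
- well_in (a point): Centre of the well's inner floor, 5 mm above the bench; its axes are those of well.
- lid (a joint): Steel lid angle, rad: 0 shut, grows opening upward, 1.9 fully open; starts standing open at 1.5 to 1.75. Stiff hinge (0.33 N m friction, lid 0.3 kg): stays where left. At angle a it reaches from the hinge along (-cos a, 0, sin a) in the axes of well; its outer face looks along (sin a, 0, cos a).
- lid_hinge (a point): Middle of the lid's hinge line, at (70, 0, 55.5 mm) in well; the hinge line runs along y of well. The lid is a plate 4 mm thick, 140 mm wide along the hinge line and 146 mm long; its underside passes through the hinge line.
- lid_edge (a point): Middle of the rolled bar along the lid's free edge, 10 mm diameter, 128 mm long, parallel to the hinge and 146 mm from it (3 mm above the plate's underside).
- tab (a joint): Lock tab position, m: about 0 (up to 0.003 at the start) covers the button, 0.052 is fully aside at its stop. It slides along -x of well, takes about 1.5 N and stays where it is left.
- tab_fin (a point): Centre of the top of the yellow lock tab's upright fin, 81.5 mm above the bench. Axes as well. Fin 12 (x) x 30 (y) x 22 mm tall on a plate 36 (x) x 70 (y) x 4 mm centred under it, whose top is 22 mm below this point. The plate rides on two rails 5 mm wide, 120 mm long (x), 57 mm clear between, tops 55 mm above the bench.
- button (a joint): Red start button travel, m: 0 up, 0.006 fully down; a spring brings it back. It takes 1.5 N to start and 5 N fully down.
- button_top (a point): Centre of the top of the red round button, 28 mm diameter, 54 mm above the bench, 10 mm above a black collar 44 mm in diameter; at (37, -117 mm) in well, between the rails. The tab's plate covers it, 1.5 mm above, until slid aside; fully aside, the plate's edge is 34 mm from the button's centre.
- post_protector: Bystander: squat black rubber post protector, 48 mm diameter, 26 mm tall, loose. Origin: centre of its underside.
- ring_lug: Bystander: copper ring lug, ring 28 mm diameter with a barrel 14 mm thick reaching to 53 mm along its x, loose. Origin: centre of the ring's underside.
- brush: Bystander: blue nylon terminal brush lying along its x, about 155 x 22 x 27 mm, loose. Origin: under its middle.
There are look-alikes about, which are no part of the job. What is shaped like the wing_nut but pink is not meant. Of the things that look like the canister, the middle-sized one is meant.

How it is judged (in metres and radians):
On the way, in this order (a step that is already met when the one before it is completed fails the run):
1. the wing nut is brought up clear of the canister, the canister standing (height (world z) of wing_nut above 0.1 m and angle between canister's own z axis and vertical below 0.1 rad), for 0.1 s.
2. the wing nut lies in the well, let go, with the lid still open (x of wing_nut in the frame of well_in between -0.062 and 0.062 m and y of wing_nut in the frame of well_in between -0.062 and 0.062 m and z of wing_nut in the frame of well_in between -0.008 and 0.035 m and contact force between the fingers and wing_nut below 0.1 N and linear speed of wing_nut below 0.05 m/s and value of joint lid above 0.5 rad), for 0.2 s.
3. the lid is shut over the nut (x of wing_nut in the frame of well_in between -0.062 and 0.062 m and y of wing_nut in the frame of well_in between -0.062 and 0.062 m and z of wing_nut in the frame of well_in between -0.008 and 0.035 m and value of joint lid below 0.05 rad), for 0.2 s.
4. then the lock tab is slid clear of the button (value of joint tab above 0.042 m and value of joint lid below 0.05 rad), for 0.1 s.
5. the button is pressed down with the lid shut and the tab aside (all of step 4 and value of joint button above 0.0045 m), for 0.05 s.
At the end, for the whole second after the job is handed in: Wing nut at rest in the well (within 62 mm of its centre along each side, underside at most 35 mm above its floor), lid shut (under 0.05 rad), lock tab aside (over 42 of 52 mm), button up again, canister upright (within 0.1 rad) and within 50 mm of where it stood (all of step 4 and x of wing_nut in the frame of well_in between -0.062 and 0.062 m and y of wing_nut in the frame of well_in between -0.062 and 0.062 m and z of wing_nut in the frame of well_in between -0.008 and 0.035 m and value of joint button below 0.001 m and linear speed of wing_nut below 0.05 m/s and angle between canister's own z axis and vertical below 0.1 rad and distance of canister from where it was at the start of the episode below 0.05 m); the robot touches nothing.
It fails at once if the canister is tipped by more than 0.35 rad (angle between canister's own z axis and vertical above 0.35 rad).
It fails at once if the black rubber post protector is shifted by more than 30 mm (distance of post_protector from where it was at the start of the episode above 0.03 m).
It fails at once if the copper ring lug is shifted by more than 30 mm (distance of ring_lug from where it was at the start of the episode above 0.03 m).
It fails at once if the blue brush is shifted by more than 30 mm (distance of brush from where it was at the start of the episode above 0.03 m).
It also fails if it takes over 54 s, if anything falls off the work surface, if the arm or the gripper's body presses on something with over 40 N, if the wrist force passes 120 N, or if a joint passes its speed limit or range.

### The arm

A 6-joint arm with a two-finger parallel gripper is mounted at the origin on the work surface. World frame = base frame: x ahead of the robot, y to its left, z up, the work surface at z = 0. Lengths are in mm, angles in degrees, forces in N, time in s.
With the tool pointing down it reaches from about 350 to 850 mm from the base axis. Payload 8.1 kg.
Tool frame: the origin (TCP) lies between the finger pads; the fingertips stand 22 mm ahead of it and the grasp point (between the pads) lies 3 mm ahead of it; z points along the fingers, y is the line along which they close (so a half turn about z gives the same grasp; the last joint's range is limited). The gripper opens to 85 mm and grips with 20 to 120 N. Pads are 22 mm wide; open, the fingers measure 114 mm over their backs; the gripper's body (76 mm by 85 mm) begins 54 mm behind the grasp point. The pads swing forward as they close: fully open they stand 13 mm farther back than shut.
Start: joints at [60.31, 7.471, 85.268, -0, 87.261, -4.893], TCP at [251.629, 544.691, 253.292] pointing down, gripper open.
Joint ranges: [-169.43, 169.43], [-51.17, 129.36], [1.28, 143.12], [-76.62, 256.62], [0, 156.53], [-152.29, 152.29]. Speed limits (degrees/s): [136.94, 136.94, 159.86, 180, 180, 180].

### API

Orientations are given as [roll, pitch, yaw] about the fixed x, y, z axes, in that order (R = Rz(yaw) Ry(pitch) Rx(roll)).
In Python, from bench import r, vision gives the robot as it stands.
- The arm moves only by the tool step_arm, never from a script. Its argument "targets" is a list that holds one entry, the list of rows, each a list of 6 numbers: the shift along the world's x, y, z in mm, then the turn, a rotation vector about the world's x, y, z in rad. In form: [[[x, y, z, rx, ry, rz], ...]]. A call has 1 to 12 rows; each row is the pose to reach, as a shift and turn from the pose commanded when the call began; what a row does not reach only later rows make up. A row lasts 1/12 s, in which the tool goes at most 41.7 mm and 7.16 degrees, less where a joint would pass 70% of its speed; a pose out of reach is approached as far as the arm can. A call with a gripper value outside its range is refused whole. "fingers" is the gripper's target within -1 to 1 (shut at 1, half-way at 0, fully open at -1), set as the call begins (left out, the last holds). The fingers move at their own pace and stop on an object; "newtons" is the grip in N (left out, the last holds). Time passes only in rows, so rows that repeat a pose let the fingers close. It gives the time, the measured TCP pose, the force, the opening and the grip force at its end, in the units of the state.
- r.sense(): the state, without advancing time (a new reading comes with each control period).
- vision.snapshot(name): name is "scene" or "top"; returns a dict with "img" (400x640x3 uint8, blue, green, red), "mtx" (3x3 intrinsics, pixels), "eye" and "attitude" of the camera in the world. Camera axes: x right, y up, looking along -z (the intrinsics and any distortion apply to the point x, -y, -z); pixel columns grow to the right and rows downward; lengths in mm; the calibration is good to about 2 mm. A picture is of the moment at which its call begins. There is no depth.
- r.hand_in(): hands the job in; it is judged then, once.
The state is a dict: "time": time; "joint_pos": joint angles; "qd": joint speeds; "joint_efforts": joint torques, N m; "tool_pos": TCP position; "tcp_rot": TCP orientation; "ft_force": force on the tool from outside, world axes, zero at the start; "wrist_torque": the same for the moment, N m; "finger_gap": finger opening in mm; "grip_force": force on a finger pad.
Only numpy, scipy, OpenCV 4.12 (cv2) and the standard library are available. Lean on these libraries where they do the work, as an engineer would, in place of code of your own. Each camera call takes 0.05 s, during which the arm holds its last target. There are 200 camera calls.

## Working session

There is one attempt and no reset: what is moved stays moved. The work goes in short steps, Python scripts to look and compute and a tool call to move; the robot and the scene stay as the last step left them, time stands still between calls to the robot, and variables do not carry over. Pictures are saved under pics/ and viewed, at most 10 in all, crops included, and the job is handed in when it is done.

Besides the shell and the picture viewer there is one more tool, called after ">>>" by a JSON object that holds its "method" and its "body", one argument or row to a line. step_arm: Moves the arm, as the interface text tells. Its arguments: {"type":"object","properties":{"targets":{"type":"array"},"fingers":{"type":"number"},"newtons":{"type":"number"}},"required":["targets"]}

```bash
mkdir -p pics; cat > h.py <<'E'
import cv2,numpy as np
from bench import r,vision
def snap(n,f):
    s=vision.snapshot(n); cv2.imwrite('pics/'+f,s['img']); np.savez('pics/'+f[:-4]+'.npz',**{k:np.array(v) for k,v in s.items()}); return s
E
python3 - <<'E'
from h import *
for n in('top','scene'):
    s=snap(n,n+'0.png'); print({k:v for k,v in s.items() if k!='img'})
print(r.sense())
E
```

```text
{'mtx': array([[491.64061316,   0.        , 317.64916365],
       [  0.        , 491.64061316, 204.42300074],
       [  0.        ,   0.        ,   1.        ]]), 'eye': array([ 475.32754256,  -79.29717831, 1112.58272279]), 'attitude': array([  4.0463167 ,   0.39116177, -91.66897081])}
{'mtx': array([[381.31809369,   0.        , 321.67555739],
       [  0.        , 381.31809369, 206.06197848],
       [  0.        ,   0.        ,   1.        ]]), 'eye': array([ 848.44069951, -561.83989304,  563.06725261]), 'attitude': array([51.62555619,  0.5960613 , 30.73245469])}
{'time': 0.1, 'joint_pos': array([ 6.03090743e+01,  7.51155015e+00,  8.53234655e+01, -6.54413379e-04,
        8.72619644e+01, -4.89172900e+00]), 'qd': array([ 0.06492959, -0.15681933, -0.02723294,  0.09262032,  0.03992088,
       -0.02688164]), 'joint_efforts': array([ 5.73574562e-04, -5.70957005e+01, -5.01937008e+01, -3.37344482e-04,
        8.49535660e-03, -1.03876357e-05]), 'tool_pos': array([251.40386711, 544.27953977, 252.3372051 ]), 'tcp_rot': array([-1.79903318e+02, -7.61854806e-03,  1.55200829e+02]), 'ft_force': array([-0.68803234, -0.34533566, -0.67307536]), 'wrist_torque': array([-0.06291735,  0.01712121,  0.02595491]), 'grip_force': 0.0, 'finger_gap': 85.56840485259247}
```

View pics/top0.png

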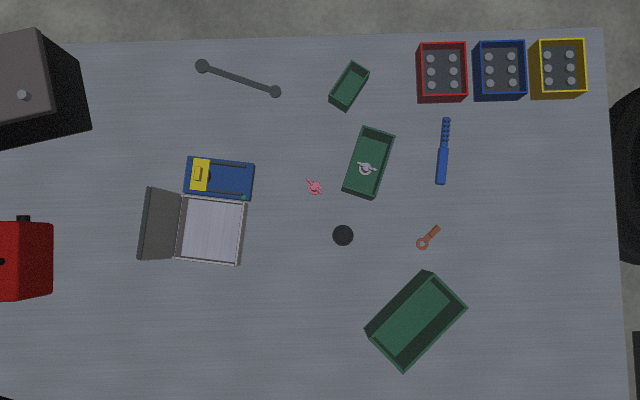

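View pics/scene0.png

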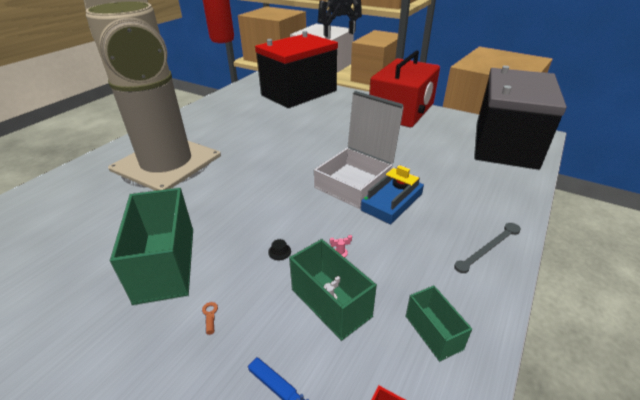

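Top view (up = +x, right = −y): middle canister near (368,162) with the nut at (367,169), shaker well at (210,230), tab at (200,175), post protector (343,235), pink decoy (314,187). The scene view agrees. Next I'll zoom in for pixel coordinates.

```bash
python3 - <<'E'
from h import *
im=cv2.imread('pics/top0.png')
a=cv2.resize(im[120:210,325:410],None,fx=5,fy=5,interpolation=cv2.INTER_CUBIC)
b=cv2.resize(im[145:275,130:265],None,fx=2.75,fy=3.46*0+2.75,interpolation=cv2.INTER_CUBIC)
o=np.zeros((450,800,3),np.uint8);o[:450,:425]=a;o[:b.shape[0],427:427+b.shape[1]]=b[:450]
o=cv2.convertScaleAbs(o,alpha=1.6)
cv2.imwrite('pics/z.png',o)
hsv=cv2.cvtColor(im,cv2.COLOR_BGR2HSV)
g=cv2.inRange(hsv,(60,70,20),(90,255,255)); g[:, :335]=0
for c in cv2.findContours(g,0,2)[0]:
    if cv2.contourArea(c)>300: print(cv2.approxPolyDP(c,3,True).reshape(-1,2).tolist())
y=cv2.inRange(hsv,(22,120,80),(35,255,255)); y[:,300:]=0
for c in cv2.findContours(y,0,2)[0]:
    if cv2.contourArea(c)>50: print('y',cv2.minAreaRect(c))
E
```

```text
[[434, 273], [428, 274], [416, 290], [411, 288], [416, 290], [394, 312], [391, 310], [388, 318], [385, 316], [388, 318], [381, 325], [380, 322], [380, 327], [378, 324], [375, 331], [372, 327], [374, 332], [368, 337], [403, 373], [467, 308]]
[[363, 125], [343, 186], [374, 197], [395, 136]]
[[352, 60], [335, 84], [336, 87], [343, 80], [335, 98], [348, 106], [369, 72]]
y ((199.28604125976562, 174.10479736328125), (16.71870994567871, 31.983617782592773), 7.594643592834473)
```

View pics/z.png

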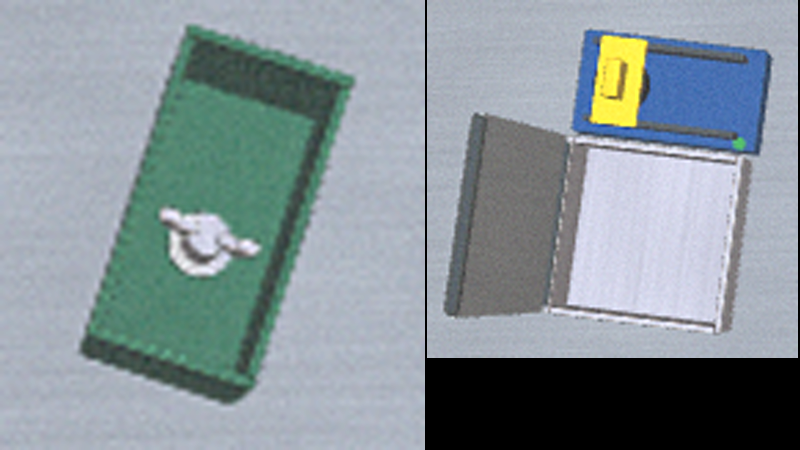

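The crop shows the nut's wing tips at (167,214) and (256,248). The canister's rim corners, the well's rim corners and the fin top are also clear. I'll project these.

```bash
cat >> h.py <<'E'
from scipy.spatial.transform import Rotation as R
def ray(s,p,z):
    s=np.load('pics/'+s+'.npz') if isinstance(s,str) else s
    p=np.atleast_2d(p).astype(float); K=s['mtx']
    d=np.c_[(p[:,0]-K[0,2])/K[0,0],-(p[:,1]-K[1,2])/K[1,1],-np.ones(len(p))]
    d=R.from_euler('xyz',s['attitude'],degrees=True).apply(d)
    return s['eye']+d*((z-s['eye'][2])/d[:,2])[:,None]
def pix(s,P):
    s=np.load('pics/'+s+'.npz') if isinstance(s,str) else s
    c=R.from_euler('xyz',s['attitude'],degrees=True).inv().apply(np.atleast_2d(P)-s['eye']); K=s['mtx']
    return np.c_[K[0,0]*c[:,0]/-c[:,2]+K[0,2],-K[1,1]*c[:,1]/-c[:,2]+K[1,2]]
E
python3 - <<'E'
from h import *
np.set_printoptions(precision=1,suppress=True)
A=lambda p:(np.array(p)+.0)/5+[325-.4,120-.4]
B=lambda p:(np.array(p)-[427,0.])/2.75+[130-.3,145-.3]
def rep(n,P):
    print(n,'c',P.mean(0),'sides',[round(float(np.linalg.norm(P[i]-P[(i+1)%len(P)])),1) for i in range(len(P))],'dirs',[round(float(np.degrees(np.arctan2(*(P[(i+1)%len(P)]-P[i])[[1,0]]))),1) for i in range(len(P))])
rep('can',ray('top0',A([(190,28),(355,80),(253,385),(84,340)]),87))
rep('wings',ray('top0',A([(167,214),(256,248)]),49))
rep('well',ray('top0',B([(570,137),(750,157),(717,330),(548,310)]),55))
rep('plate',ray('top0',B([(603,36),(648,42),(637,128),(590,122)]),59.5))
rep('fin',ray('top0',B([(608,58),(628,62),(622,98),(603,95)]),81.5))
rep('bar',ray('top0',B([(480,115),(452,315)]),200))
E
```

```text
can c [ 636.1 -184.4   87. ] sides [73.0, 136.5, 73.1, 140.1] dirs [-109.5, 159.5, 73.3, -20.5]
wings c [ 631.9 -184.    49. ] sides [41.5, 41.5] dirs [-112.8, 67.2]
well c [503.2 160.1  55. ] sides [142.8, 137.2, 133.0, 136.2] dirs [-98.0, 168.1, 81.7, -7.8]
plate c [622.4 178.5  59.5] sides [35.9, 68.4, 37.3, 68.6] dirs [-99.4, 172.0, 81.0, -9.2]
fin c [622.2 176.4  81.5] sides [15.8, 28.2, 14.9, 28.9] dirs [-103.1, 169.8, 79.3, -8.3]
bar c [515.5 249.2 200. ] sides [136.2, 136.2] dirs [171.8, -8.2]
```

>>> {"method": "step_arm", "body": {
  "targets": [
    [[190,-364,40,0,0,-0.768],[190,-364,40,0,0,-0.768],[190,-364,40,0,0,-0.768],[190,-364,40,0,0,-0.768],[190,-364,40,0,0,-0.768],[190,-364,40,0,0,-0.768],[190,-364,40,0,0,-0.768],[190,-364,40,0,0,-0.768],[190,-364,40,0,0,-0.768],[190,-364,40,0,0,-0.768],[190,-364,40,0,0,-0.768],[190,-364,40,0,0,-0.768]]
  ],
  "fingers": 0,
  "newtons": 40
}}

```text
time: 1.1
tool_pos: [442.3, 178.9, 293.1]
tcp_rot: [-180.0, -0.0, 111.0]
ft_force: [-0.3, 0.4, -1.3]
finger_gap: 42.8
grip_force: 0.0
```

>>> {"method": "step_arm", "body": {
  "targets": [
    [[190,-363,-40,0,0,-0.764],[190,-363,-40,0,0,-0.764],[190,-363,-40,0,0,-0.764],[190,-363,-40,0,0,-0.764],[190,-363,-40,0,0,-0.764],[190,-363,-40,0,0,-0.764],[190,-363,-40,0,0,-0.764],[190,-363,-40,0,0,-0.764],[190,-363,-40,0,0,-0.764],[190,-363,-40,0,0,-0.764],[190,-363,-123,0,0,-0.764],[190,-363,-123,0,0,-0.764]]
  ]
}}

```text
time: 2.1
tool_pos: [634.8, -183.4, 171.9]
tcp_rot: [179.6, -0.0, 67.4]
ft_force: [0.0, 1.0, -1.2]
finger_gap: 42.6
grip_force: 0.0
```

```bash
python3 - <<'E'
from h import *
s=snap('scene','s1.png'); st=r.sense(); print(st['tool_pos'],st['tcp_rot'])
tip=st['tool_pos']+[0,0,-22]
y=np.array([np.cos(np.radians(-22.8)),np.sin(np.radians(-22.8)),0])
P=[[632,-184,51],[632,-184,5],tip+21*y,tip-21*y,[636,-184,87]]
px=pix('s1',P); print(px)
im=s['img'][120:370,220:460].copy(); im=cv2.resize(im,None,fx=2.4,fy=2.4)
for p in px: cv2.circle(im,tuple(int(v) for v in (p-[220,120])*2.4),3,(0,0,255),-1)
cv2.imwrite('pics/s1z.png',im)
E
```

```text
[ 628.35928691 -180.11540735  158.50076127] [-1.79333888e+02 -7.08166755e-03  6.74174103e+01]
[[328.83138469 281.89115098]
 [328.79959829 298.73727645]
 [336.25319346 251.56224487]
 [320.36371055 236.91863956]
 [330.94058467 268.55589921]]
```

View pics/s1z.png

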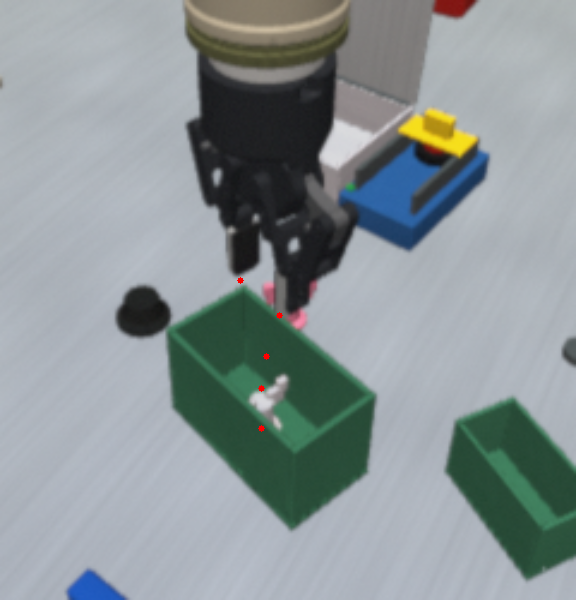

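The picture shows the gripper above the canister, with the nut's barrel near (265,402) and wing tip (281,380). The mouth's corners sit slightly lower than predicted, so I'll compare the two views.

```bash
python3 - <<'E'
from h import *
np.set_printoptions(precision=1,suppress=True)
C=lambda p:np.array(p)/2.4+[220-.3,120-.3]
q=ray('s1',C([(168,330),(241,289),(373,397),(295,449)]),87); print(q,q.mean(0))
print(np.linalg.norm(np.diff(q,axis=0),axis=1))
print('wing tip, top mid',ray('s1',C([(281,380),(265,395)]),49))
y=np.array([np.cos(np.radians(67.2)),np.sin(np.radians(67.2)),0])
print('pred tips',(pix('s1',[np.array([632,-184,46])+22*y,np.array([632,-184,46])-22*y])-[220,120])*2.4)
st=r.sense();print(st['tool_pos'],st['qd'])
E
```

```text
[[ 561.7 -197.    87. ]
 [ 585.2 -134.2   87. ]
 [ 714.1 -179.2   87. ]
 [ 689.2 -242.    87. ]] [ 637.6 -188.1   87. ]
[ 67.  136.6  67.5]
wing tip, top mid [[ 638.9 -168.    49. ]
 [ 635.7 -186.    49. ]]
pred tips [[285.  379. ]
 [236.6 407.6]]
[ 628.4 -180.1  158.5] [ 1.2  1.2  4.1  0.   9.9 -0. ]
```

>>> {"method": "step_arm", "body": {
  "targets": [
    [[1.5,-2.5,-20,0,0,0],[1.5,-2.5,-35,0,0,0],[1.5,-2.5,-50,0,0,0],[1.5,-2.5,-60,0,0,0],[1.5,-2.5,-65,0,0,0],[1.5,-2.5,-65,0,0,0],[1.5,-2.5,-65,0,0,0],[1.5,-2.5,-65,0,0,0]]
  ]
}}

```text
time: 2.82
tool_pos: [633.9, -184.7, 106.8]
tcp_rot: [179.9, -0.0, 67.4]
ft_force: [0.5, 0.4, 0.1]
finger_gap: 42.9
grip_force: 0.0
```

>>> {"method": "step_arm", "body": {
  "targets": [
    [[0,0,-15,0,0,0],[0,0,-30,0,0,0],[0,0,-42,0,0,0],[0,0,-52,0,0,0],[0,0,-58,0,0,0],[0,0,-61,0,0,0],[0,0,-62,0,0,0],[0,0,-62,0,0,0],[0,0,-62,0,0,0]]
  ]
}}

```text
time: 3.57
tool_pos: [633.7, -185.0, 44.0]
tcp_rot: [179.9, -0.0, 67.4]
ft_force: [-0.3, -0.4, -0.1]
finger_gap: 42.9
grip_force: 0.0
```

>>> {"method": "step_arm", "body": {
  "targets": [
    [[0,0,0,0,0,0],[0,0,0,0,0,0],[0,0,0,0,0,0],[0,0,0,0,0,0],[0,0,0,0,0,0],[0,0,0,0,0,0],[0,0,0,0,0,0],[0,0,0,0,0,0]]
  ],
  "fingers": 1,
  "newtons": 40
}}

```text
time: 4.23
tool_pos: [633.7, -185.0, 44.2]
tcp_rot: [179.9, -0.0, 67.4]
ft_force: [-0.4, -0.3, 5.8]
finger_gap: 15.6
grip_force: 39.2
```

>>> {"method": "step_arm", "body": {
  "targets": [
    [[0,0,5,0,0,0],[0,0,15,0,0,0],[0,0,30,0,0,0],[0,0,45,0,0,0],[0,0,60,0,0,0],[0,0,80,0,0,0],[0,0,100,0,0,0],[0,0,120,0,0,0],[0,0,135,0,0,0],[0,0,140,0,0,0],[0,0,140,0,0,0],[0,0,140,0,0,0]]
  ],
  "newtons": 60
}}

```text
time: 5.23
tool_pos: [633.2, -184.8, 183.7]
tcp_rot: [180.0, -0.0, 67.4]
ft_force: [-0.1, -0.3, -1.9]
finger_gap: 15.0
grip_force: 58.6
```

```bash
python3 - <<'E'
from h import *
s=snap('scene','s2.png'); st=r.sense(); print(st['tool_pos'],st['finger_gap'],st['ft_force'])
print(pix('s2',[st['tool_pos']+[0,0,-22]]))
im=cv2.resize(s['img'][100:350,220:460],None,fx=2.4,fy=2.4)
cv2.imwrite('pics/s2z.png',im)
E
```

```text
[ 632.64572821 -184.62551822  182.49200783] 15.07541346604643 [ 0.0129511  -0.80268739 -2.10607838]
[[329.07975225 235.62637807]]
```

View pics/s2z.png

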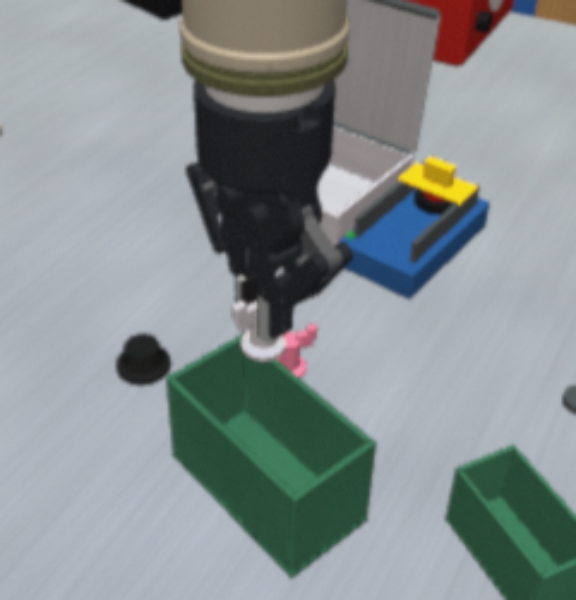

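The nut is gripped upright by its barrel, with its foot just below the fingertips, and the canister is still standing. Next I'll carry it to the well.

>>> {"method": "step_arm", "body": {
  "targets": [
    [[-8,19,0,0,0,0.02],[-20,49,0,0,0,0.04],[-34,84,0,0,0,0.07],[-48,119,0,0,0,0.1],[-63,154,0,0,0,0.13],[-77,188,0,0,0,0.16],[-92,223,0,0,0,0.19],[-106,258,0,0,0,0.21],[-119,288,0,0,0,0.23],[-129,313,0,0,0,0.253],[-133,325,0,0,0,0.253],[-133,325,0,0,0,0.253]]
  ]
}}

```text
time: 6.28
tool_pos: [498.5, 142.3, 182.0]
tcp_rot: [-179.9, 0.0, 82.1]
ft_force: [-0.4, -0.2, -0.5]
finger_gap: 15.1
grip_force: 58.7
```

>>> {"method": "step_arm", "body": {
  "targets": [
    [[0,0,-20,0,0,0],[0,0,-45,0,0,0],[0,0,-70,0,0,0],[0,0,-95,0,0,0],[0,0,-113,0,0,0],[0,0,-125,0,0,0],[0,0,-130,0,0,0],[0,0,-133,0,0,0],[0,0,-135,0,0,0],[0,0,-136,0,0,0],[0,0,-136,0,0,0],[0,0,-136,0,0,0]]
  ]
}}

```text
time: 7.28
tool_pos: [500.9, 140.3, 48.3]
tcp_rot: [179.9, -0.0, 81.9]
ft_force: [-0.6, 0.2, -0.1]
finger_gap: 15.2
grip_force: 58.7
```

>>> {"method": "step_arm", "body": {
  "targets": [
    [[0,0,-1.5,0,0,0],[0,0,-3,0,0,0],[0,0,-4,0,0,0],[0,0,-4,0,0,0]]
  ]
}}

```text
time: 7.62
tool_pos: [500.6, 140.3, 44.3]
tcp_rot: [180.0, -0.0, 81.9]
ft_force: [-3.5, -1.2, 7.7]
finger_gap: 14.7
grip_force: 59.7
```

>>> {"method": "step_arm", "body": {
  "targets": [
    [[0,0,0,0,0,0],[0,0,0,0,0,0],[0,0,0,0,0,0],[0,0,0,0,0,0],[0,0,0,0,0,0],[0,0,0,0,0,0]]
  ],
  "fingers": 0
}}

```text
time: 8.12
tool_pos: [500.0, 140.2, 43.2]
tcp_rot: [-180.0, 0.0, 81.9]
ft_force: [-0.5, 0.6, 0.3]
finger_gap: 42.8
grip_force: 0.0
```

>>> {"method": "step_arm", "body": {
  "targets": [
    [[0,0,5,0,0,0],[0,0,20,0,0,0],[0,0,45,0,0,0],[0,0,80,0,0,0],[0,0,120,0,0,0],[0,0,160,0,0,0],[0,0,200,0,0,0],[0,0,225,0,0,0],[0,0,240,0,0,0],[0,0,240,0,0,0]]
  ]
}}

```text
time: 8.95
tool_pos: [502.1, 140.5, 288.9]
tcp_rot: [179.5, -0.1, 81.9]
ft_force: [-0.3, -0.0, 0.2]
finger_gap: 42.4
grip_force: 0.0
```

```bash
python3 - <<'E'
from h import *
s=snap('scene','s3.png'); st=r.sense(); print(st['tool_pos'],st['finger_gap'],st['joint_pos'])
im=cv2.resize(s['img'][60:240,290:450],None,fx=3.3,fy=3.3)
cv2.imwrite('pics/s3z.png',im)
E
```

```text
[501.23334632 140.37604076 286.00449642] 42.92000320904438 [ 1.00001276e+01 -5.84790621e+00  9.53179375e+01  6.69039391e-04
  9.02532761e+01  1.80800557e+01]
```

View pics/s3z.png

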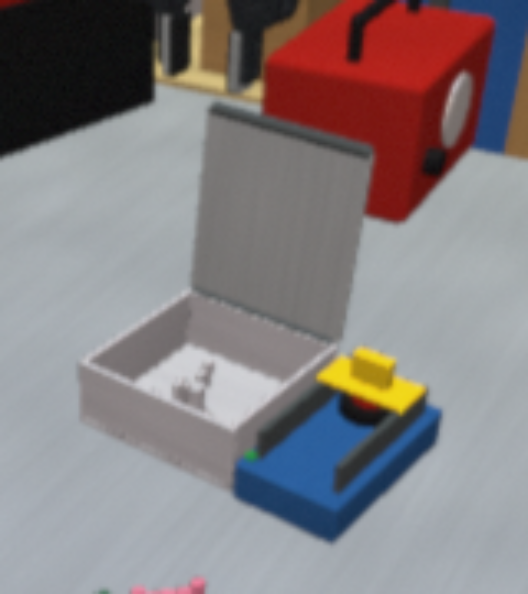

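The nut stands in the well, with the lid open just past vertical. Now I'll move behind the lid with the fingers closed.

>>> {"method": "step_arm", "body": {
  "targets": [
    [[4,25,5,0,0,0],[9,60,5,0,0,0],[14,95,5,0,0,0],[18,130,5,0,0,0],[21,150,5,0,0,0],[21,153,0,0,0,0],[21,153,-25,0,0,0],[21,153,-50,0,0,0],[21,153,-75,0,0,0],[21,153,-89,0,0,0],[21,153,-89,0,0,0],[21,153,-89,0,0,0]]
  ],
  "fingers": 1
}}

```text
time: 10.0
tool_pos: [520.3, 292.3, 193.0]
tcp_rot: [-179.8, 0.1, 81.9]
ft_force: [0.6, 0.0, 0.5]
finger_gap: -0.3
grip_force: 0.0
```

>>> {"method": "step_arm", "body": {
  "targets": [
    [[-2,-12,0,0,0,0],[-3,-24,0,0,0,0],[-5,-36,0,0,0,0],[-7,-50,0,0,0,0],[-9,-63,0,0,0,0],[-11,-78,-2,0,0,0],[-13,-92,-5,0,0,0],[-15,-103,-10,0,0,0],[-16,-113,-15,0,0,0],[-17,-123,-22,0,0,0],[-19,-132,-29,0,0,0],[-20,-140,-38,0,0,0]]
  ]
}}

```text
time: 11.0
tool_pos: [501.0, 152.1, 155.6]
tcp_rot: [180.0, 0.0, 81.9]
ft_force: [-0.2, 0.6, 2.6]
finger_gap: 0.1
grip_force: 0.8
```

>>> {"method": "step_arm", "body": {
  "targets": [
    [[-1,-7,-9,0,0,0],[-2,-14,-19,0,0,0],[-2,-19,-29,0,0,0],[-3,-23,-40,0,0,0],[-4,-27,-51,0,0,0],[-4,-29,-63,0,0,0],[-4,-30,-69,0,0,0],[-4,-30,-74,0,0,0],[-4,-30,-75,0,0,0],[-4,-30,-75,0,0,0]]
  ]
}}

```text
time: 11.83
tool_pos: [497.0, 123.2, 81.5]
tcp_rot: [-180.0, 0.0, 81.9]
ft_force: [-2.3, -1.1, 2.8]
finger_gap: 0.2
grip_force: 1.8
```

>>> {"method": "step_arm", "body": {
  "targets": [
    [[0,0,-2,0,0,0],[0,0,-4,0,0,0],[0,0,-5,0,0,0],[0,0,-5,0,0,0],[0,0,-5,0,0,0]]
  ]
}}

```text
time: 12.25
tool_pos: [497.5, 123.2, 81.1]
tcp_rot: [-180.0, 0.1, 82.0]
ft_force: [-26.4, -5.7, 50.1]
finger_gap: 0.0
grip_force: 25.0
```

>>> {"method": "step_arm", "body": {
  "targets": [
    [[0,0,15,0,0,0],[0,0,40,0,0,0],[0,0,70,0,0,0],[20,13,75,0,0,0],[50,32,75,0,0,0],[80,52,75,0,0,0],[110,71,75,0,0,0],[126,81,75,0,0,0],[130,84,72,0,0,0],[130,84,72,0,0,0],[130,84,72,0,0,0],[130,84,72,0,0,0]]
  ]
}}

```text
time: 13.25
tool_pos: [626.0, 206.6, 147.8]
tcp_rot: [-179.9, 0.0, 81.9]
ft_force: [0.8, 0.8, 0.3]
finger_gap: 0.0
grip_force: 0.0
```

```bash
python3 - <<'E'
from h import *
s=snap('scene','s4.png'); st=r.sense(); print(st['tool_pos'])
print(pix('s4',[st['tool_pos']+[0,0,-22],[622.3,177,81.5]]))
im=cv2.resize(s['img'][60:240,290:450],None,fx=3.3,fy=3.3)
cv2.imwrite('pics/s4z.png',im)
E
```

```text
[626.2001858  206.50604677 148.18660575]
[[411.34062327 145.31417333]
 [402.64586674 167.34739931]]
```

View pics/s4z.png

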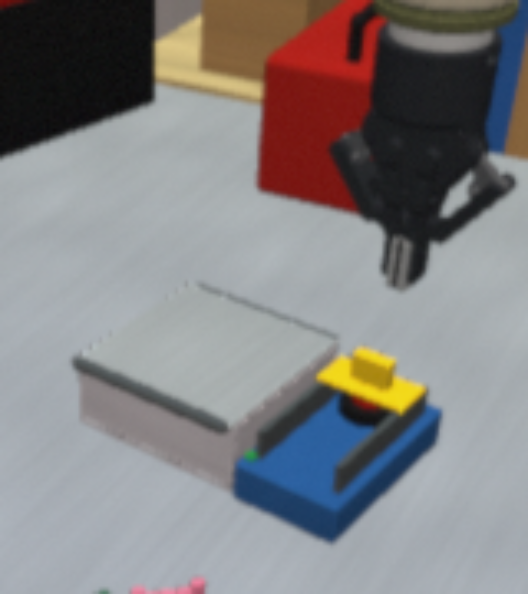

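The lid is shut flat. The tab still covers the button, with its fin top at about (373,357), which matches the prediction. Next I'll push the fin.

>>> {"method": "step_arm", "body": {
  "targets": [
    [[0,0,-20,0,0,0],[0,0,-40,0,0,0],[0,0,-55,0,0,0],[0,0,-60,0,0,0],[0,0,-60,0,0,0],[-1,-8,-60,0,0,0],[-2,-16,-60,0,0,0],[-3,-24,-60,0,0,0],[-5,-33,-60,0,0,0],[-6,-42,-60,0,0,0],[-7,-51,-60,0,0,0],[-8,-59,-60,0,0,0]]
  ]
}}

```text
time: 14.3
tool_pos: [619.2, 147.0, 88.8]
tcp_rot: [180.0, -0.0, 81.9]
ft_force: [-0.7, 1.5, 1.7]
finger_gap: -0.1
grip_force: 0.8
```

>>> {"method": "step_arm", "body": {
  "targets": [
    [[-1,-4,0,0,0,0],[-1,-8,0,0,0,0],[-2,-10,0,0,0,0],[-2,-10,0,0,0,0],[-2,-10,0,0,0,0]]
  ]
}}

```text
time: 14.72
tool_pos: [618.9, 145.8, 89.2]
tcp_rot: [179.8, -0.7, 82.1]
ft_force: [11.3, 37.2, -9.1]
finger_gap: -0.1
grip_force: 18.8
```

>>> {"method": "step_arm", "body": {
  "targets": [
    [[2,15,0,0,0,0],[4,30,0,0,0,0],[6,41,0,0,0,0],[6,41,0,0,0,0],[6,41,-6,0,0,0],[6,41,-11,0,0,0],[6,41,-15,0,0,0],[6,41,-18,0,0,0],[6,41,-19,0,0,0],[6,41,-20,0,0,0],[6,41,-20,0,0,0]]
  ]
}}

```text
time: 15.63
tool_pos: [623.2, 178.3, 69.9]
tcp_rot: [-180.0, 0.0, 81.9]
ft_force: [-6.9, -2.9, 13.9]
finger_gap: -0.3
grip_force: 7.5
```

>>> {"method": "step_arm", "body": {
  "targets": [
    [[0,0,8,0,0,0],[0,0,25,0,0,0],[0,0,60,0,0,0],[0,0,100,0,0,0],[0,20,130,0,0,0],[0,50,150,0,0,0],[0,60,150,0,0,0],[0,60,150,0,0,0],[0,60,150,0,0,0]]
  ]
}}

```text
time: 16.38
tool_pos: [622.6, 239.0, 217.0]
tcp_rot: [-179.9, 0.1, 82.0]
ft_force: [0.4, 0.1, -1.1]
finger_gap: 0.1
grip_force: 0.0
```

```bash
python3 - <<'E'
from h import *
s=snap('top','t5.png'); s2=snap('scene','s5.png')
a=cv2.resize(s2['img'][80:340,230:450],None,fx=1.8,fy=1.8);b=cv2.resize(s['img'][120:280,130:430],(400,213))
o=np.zeros((468,800,3),np.uint8);o[:,:396]=a[:468];o[:213,400:]=b
cv2.imwrite('pics/f.png',o)
E
```

```text
(no output)
```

View pics/f.png

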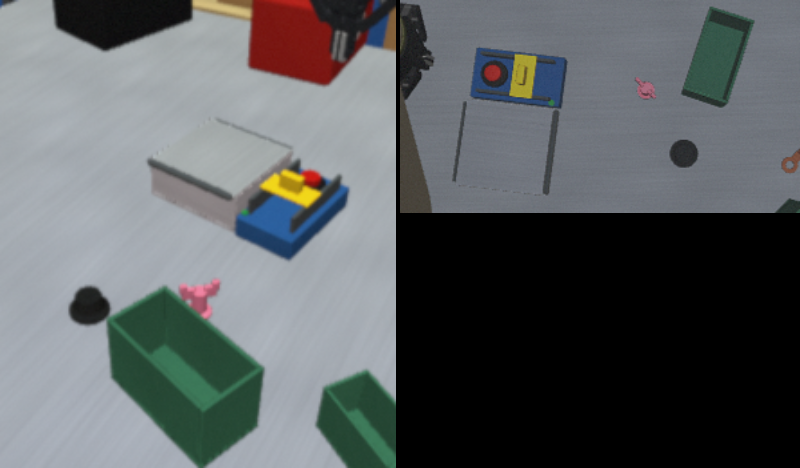

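The lid is shut, and the tab sits about 50 mm clear of the red button. The button is up, the canister is standing, and the bystanders in view look untouched. I'm handing the job in.

```bash
python3 -c "
from bench import r
print(r.hand_in())"
```

```text
the job is handed in; nothing more can be done
None
```

The job is handed in, with no verdict returned: the wing nut is in the well under the shut lid, the tab is aside, the button was pressed down and is up again, and the canister is still standing in place.

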